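# Park the fence plunger and close the punching jig on a pattern block

### The arm

A 6-joint arm with a two-finger parallel gripper is mounted at the origin on the work surface. World frame = base frame: x ahead of the robot, y to its left, z up, the work surface at z = 0. Lengths are in m, angles in degrees, forces in N, time in s.
With the tool pointing down it reaches from about 0.3 to 0.75 m from the base axis. Payload 8.5 kg.
Tool frame: the origin (TCP) lies between the finger pads; the fingertips stand 14 mm ahead of it and the grasp point (between the pads) lies 5 mm behind it; x points along the fingers, z is the direction in which the jaws open and shut, and the axes are right-handed (so a half turn about x gives the same grasp; the last joint's range is limited). The gripper opens to 85 mm and grips with 20 to 120 N. Pads are 22 mm wide; open, the fingers measure 114 mm over their backs; the gripper's body (76 mm by 85 mm) begins 54 mm behind the grasp point. The pads swing forward as they close: fully open they stand 13 mm farther back than shut.
Start: joints at [55.903, 21.807, 74.336, -0, 83.858, -12.336], TCP at [0.204, 0.511, 0.245] pointing down, gripper open.
Joint ranges: [-178.18, 178.18], [-50.72, 133.34], [12.68, 142.11], [-81.47, 261.47], [9.98, 163.14], [-165.26, 165.26]. Speed limits (degrees/s): [136.94, 136.94, 180, 180, 180, 180].

### API

Orientations are given as a 3x3 rotation matrix whose columns are the frame's x, y, z axes.
In Python, from rig import env gives the robot as it stands.
- The arm moves only by the shell command python3 -m jog 'ROWS' [FORCE]. ROWS is JSON, a list of rows, each a list of 5 numbers: the opening, from -1 (shut) to 1 (fully open), so that 0 is half open, then the shift along the tool's x, y, z in m, then the turn about the tool's x in rad. In form: [[claw, dx, dy, dz, yaw], ...]. A call has 1 to 20 rows; each row is the pose to reach, as a shift and turn from the pose commanded when the call began, along the tool's axes at that moment; what a row does not reach only later rows make up. A row lasts 1/10 s, in which the tool goes at most 50 mm and 8.59 degrees, less where a joint would pass 70% of its speed; a pose out of reach is approached as far as the arm can. A call with a gripper value outside its range is refused whole. The fingers move at their own pace and stop on an object; FORCE is the grip in N (left out, the last holds). Time passes only in rows, so rows that repeat a pose let the fingers close. It gives the time, the measured TCP pose, the force and the opening at its end, in the units of the state.
- env.observe(): the state, without advancing time (a new reading comes with each control period).
- env.get_image(name): name is "scene" or "top" or "wrist"; returns the picture (384x512x3 uint8, red, green, blue); there is no depth.
- env.camera_model(name): a dict with "fx", "fy", "cx", "cy" (pixels), "k1" (the pictures are not rectified: a ray, as slopes to the right and down, at radius r is drawn at 1 + k1 r^2 times it, then the intrinsics apply), "origin" and "orientation" of the camera in the world. Camera axes: x right, y up, looking along -z (the intrinsics and any distortion apply to the point x, -y, -z); pixel columns grow to the right and rows downward; lengths in m; the calibration is good to about 2 mm. A picture is of the moment at which its call begins: read the wrist's pose just before it. camera_model takes no time and is no camera call; for the wrist camera it gives the pose at the moment of the call.
- env.close_job(): hands the job in, once; it reports no verdict.
The state is a dict: "time_s": time; "q": joint angles; "qvel": joint speeds; "joint_efforts": joint torques, N m; "position": TCP position; "tool_rot": TCP orientation; "ft_force": force on the tool from outside, world axes, zero at the start; "wrist_torque": the same for the moment, N m; "grip_width": finger opening in m.
Only numpy, scipy, OpenCV 4.12 (cv2) and the standard library are available. Lean on these libraries where they do the work, as an engineer would, in place of code of your own. Each camera call takes 0.05 s, during which the arm holds its last target.

### The job

On the strap-punching jig, pull up the fence's spring plunger and twist it counter-clockwise so that it seats in its rest notch and stays up by itself; pull only until you feel its top stop, and never force it against its stops. Then gently slide the freed fence up to the wooden pattern block and on, until the block is nipped square and without play between the fence and the back stop. Leave the back stop as it is set and the things lying around where they are.

Things in the scene. Friction and masses are not known exactly. Their poses are not given: they have to be found in the camera images.
- jig: Strap-punching jig: flat aluminium bed lying on the table, x from -150 to +140 mm, y +-100 mm, top 16 mm above the table, with dark rails (12 x 12 mm) along both long sides. Origin at table height. Its x axis, pointing away from the robot within 0.35 rad, is the direction in which the fence slides to close. It stands in a different place each time.
- carriage: Sliding fence: grey bar 36 (x) x 168 (y) x 24 mm high across the bed; origin at the centre of its underside, 0.5 mm above the bed; jig axes. At y -45 mm it carries the plunger in a round steel collar (37 mm across), at y +45 mm a steel post. Slides along jig x only with 2.5 N friction and stays where left. Locked (1.3 mm play) while the plunger's bolt is down in the bed's hole.
- travel (a joint): Slide of the fence along jig x in m: 0 as locked at the start, growing towards the back stop, to 0.068 at most.
- plunger: Spring plunger on a vertical axis. Origin on that axis, level with the fence's underside when down; x along its wing grip, a black bar 42 (x) x 14 (y) x 28 mm high, 61 to 89 mm above the origin. A steel cross pin below the wing, parallel to it, runs in the collar: deep slot at the start, then a ridge, then the rest notch, then a wall.
- plunger_grip (a point): Point on the plunger's axis, inside the wing 10 mm below its top (95.5 mm above the table when down): grip the wing here across its 14 mm thickness. The gripping tips must stay above the collar, whose walls end at least 22 mm below this point when the plunger is down.
- lift (a joint): How far the plunger is pulled up, m; 0 down and locked. Collars differ, unseen: the ridge is somewhere 0.011 to 0.019 high; the hard top stop is felt 0.002 above the ridge; the rest notch lies 0.003 below the ridge (so parked it reads 0.008 to 0.016). Pulled against the top stop, ease off under 1 mm before turning. Spring: 6 N down at 0, 300 N/m.
- turn (a joint): Turn of the plunger about its vertical axis, rad, counter-clockwise seen from above positive. 0 at the start (wing along jig x) with some 0.15 of play in the slot; the ridge lies around 0.61; the rest notch is centred at 1.22 with some 0.15 of play either way, and a wall behind it stops the turn at about 1.4.
- post_top (a point): Centre of the top face of the steel post on the fence: 18 mm in diameter, 45 mm tall above the bar, its top 85.5 mm above the table. For pushing or pinching the fence along.
- fence_face (a point): Centre of the fence's closing face (the +x face), 10 mm above its underside; jig axes.
- backstop: The back stop: grey bar 20 x 160 x 30 mm across the bed with two small black clamp knobs on top, clamped firmly, at a different setting each time. Origin at the foot of its face towards the fence, jig axes.
- backstop_face (a point): Point on the back stop's face towards the fence, midway along it, 10 mm above the bed; jig axes (x points into the stop).
- block: Loose hardwood pattern block, 70 mm (x) x 120 mm (y) x 20 mm high, lying on the bed between fence and back stop, slightly askew and with gaps on both sides. Origin at the centre of its underside. About 0.13 kg.
- weight: Small brass cylinder 30 mm across, 24 mm high, standing on the bed on the robot's side of the fence; leave alone.
- spool: Wooden spool 44 mm across, 55 mm high, standing left of the jig; leave alone.
- slicker: Turned dark wood edge slicker, 36 mm across, 60 mm high, standing right of the jig; leave alone.
- mallet: Hammer lying on the left; leave alone.
- driver: Screwdriver lying on the right; leave alone.
- glue_jar: Amber glass jar 70 mm across, 85 mm high, far left; leave alone.
- rivet_tin: Steel tin 64 mm across, 50 mm high, far right; leave alone.
Mind the look-alikes: they are no part of the job. Of the things like the block, leave any that is red; of the rest the larger one is meant.

How it is judged (in metres and radians):
On the way:
1. the plunger sits in its rest notch by itself, let go, with the fence not yet slid up (value of joint lift between 0.0065 and 0.017 m and value of joint turn between 1.05 and 1.45 rad and contact force between the fingers and plunger below 0.5 N and value of joint travel below 0.03 m), for 0.3 s.
At the end, for the whole second after the job is handed in: Plunger let go in its rest notch (lift 6.5 to 17 mm, turn 1.05 to 1.45 rad); block flat on the bed, square to the jig within 2 degrees, within 50 mm of its middle, touching the back stop within 4 mm; fence and back stop at most 71.5 mm apart (block 70 mm); all at rest (value of joint lift between 0.0065 and 0.017 m and value of joint turn between 1.05 and 1.45 rad and x of fence_face in the frame of backstop_face above -0.0715 m and x of block in the frame of backstop_face between -0.039 and -0.032 m and y of block in the frame of backstop_face between -0.05 and 0.05 m and z of block in the frame of backstop_face below -0.007 m and angle between block's own z axis and vertical below 0.05 rad and angle between the x axis of block and the x axis of jig, either way round below 0.035 rad and linear speed of each of block, carriage below 0.01 m/s).
It fails at once if plunger forced: more than 22 N between the plunger and its collar or stops while pulled up (over 3 mm) (value of joint lift above 0.003 m and contact force between plunger and jig above 22 N).
It fails at once if plunger wrenched: more than 40 N between the plunger and its collar or the bed's hole (contact force between plunger and jig above 40 N).
It fails at once if block squeezed with more than 15 N by the fence (contact force between block and carriage above 15 N).
It fails at once if back stop shifted by more than 3 mm (distance of backstop from where it was at the start of the episode above 0.003 m).
It fails at once if a bystander moved by more than 30 mm (distance of any of weight, spool, slicker, mallet, driver, glue_jar, rivet_tin from where it was at the start of the episode above 0.03 m).
It also fails if it takes over 72 s, if anything falls off the work surface, if the arm or the gripper's body presses on something with over 40 N, if the wrist force passes 120 N, or if a joint passes its speed limit or range.

## Working session

There is one attempt and no reset: what is moved stays moved. The work goes in short steps, Python scripts to look and compute and a shell command to move; the robot and the scene stay as the last step left them, time stands still between calls to the robot, and variables do not carry over. Pictures are saved under pics/ and viewed, and the job is handed in when it is done.

```bash
ls; mkdir -p pics; python3 - <<'E'
from rig import env
import cv2
o=env.observe()
for k,v in o.items(): print(k,v)
for n in("scene","top"):
    print(n,env.camera_model(n))
    cv2.imwrite(f"pics/{n}0.png",cv2.cvtColor(env.get_image(n),cv2.COLOR_RGB2BGR))
E
```

```text
pics
time_s 0.0
q [ 5.59043263e+01  2.18414253e+01  7.43863549e+01 -6.13008087e-04
  8.38578034e+01 -1.23366108e+01]
qvel [ 0.05436018 -0.01564523 -0.0393465   0.06337263  0.0110927  -0.02256744]
joint_efforts [-2.74109243e-04 -4.48459589e+01 -2.31280392e+01 -1.82639678e-04
  4.72227955e-03 -2.46770088e-05]
position [0.20373784 0.51056952 0.24469826]
tool_rot [[-8.28532290e-04 -9.28751227e-01  3.70702673e-01]
 [-1.24291230e-03  3.70703471e-01  9.28750447e-01]
 [-9.99998884e-01  3.08748822e-04 -1.46149612e-03]]
ft_force [-0.43149974  0.4015115   0.11698523]
wrist_torque [-0.02998781 -0.09645429  0.01405114]
grip_width 0.0856421170828171
scene {'fx': 482.8124059031072, 'fy': 482.8124059031072, 'cx': 243.35912177295455, 'cy': 187.79384795914305, 'k1': 0.033625590280168545, 'origin': array([1.13663583, 0.62631235, 1.1184415 ]), 'orientation': array([[-6.94652267e-01, -5.53803667e-01,  4.59085751e-01],
       [ 7.19345480e-01, -5.34300002e-01,  4.43920701e-01],
       [-5.55394083e-04,  6.38611781e-01,  7.69528872e-01]])}
top {'fx': 388.0897059673453, 'fy': 388.0897059673453, 'cx': 264.7637440867773, 'cy': 188.66079814465044, 'k1': -0.04616401944339248, 'origin': array([0.28479403, 0.04870664, 1.40053202]), 'orientation': array([[-0.01493651,  0.98357191, -0.17989775],
       [-0.99970695, -0.01126218,  0.02142863],
       [ 0.01905056,  0.1801651 ,  0.98345189]])}
```

View pics/scene0.png

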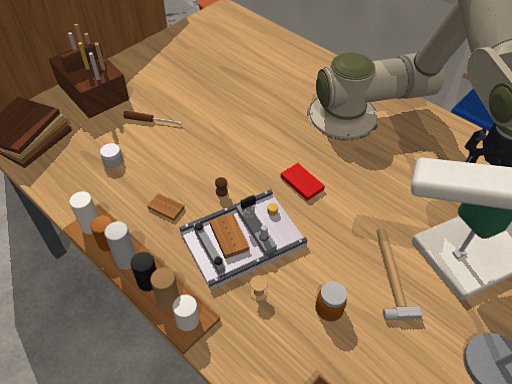

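View pics/top0.png

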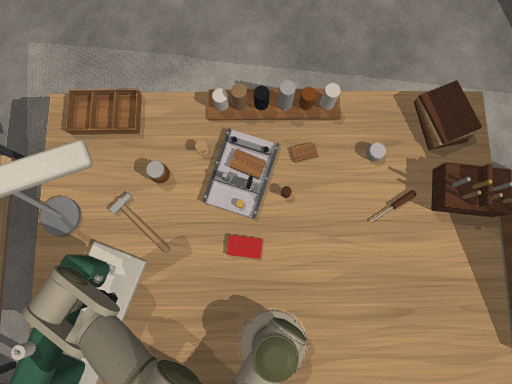

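```bash
python3 - <<'E'
import cv2
a=cv2.imread("pics/top0.png")[90:260,190:360]
cv2.imwrite("pics/top0c.png",cv2.resize(a,None,fx=3.5,fy=3.5,interpolation=cv2.INTER_CUBIC))
a=cv2.imread("pics/scene0.png")[100:300,180:440]
cv2.imwrite("pics/scene0c.png",cv2.resize(a,None,fx=3,fy=3,interpolation=cv2.INTER_CUBIC))
E
```

```text
(no output)
```

View pics/top0c.png

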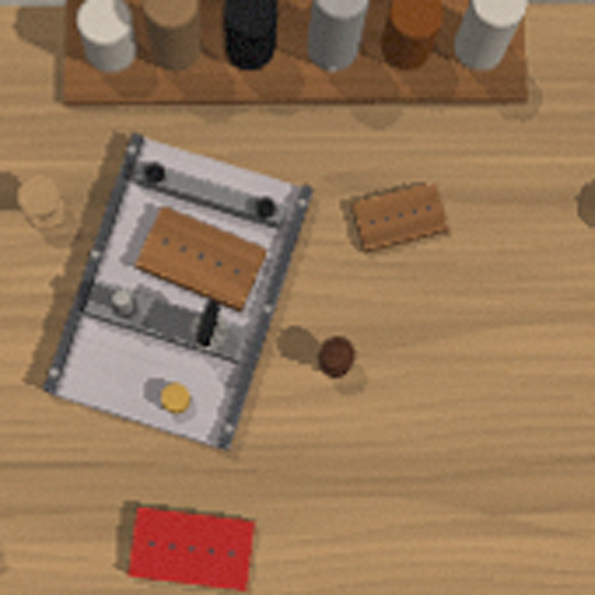

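View pics/scene0c.png

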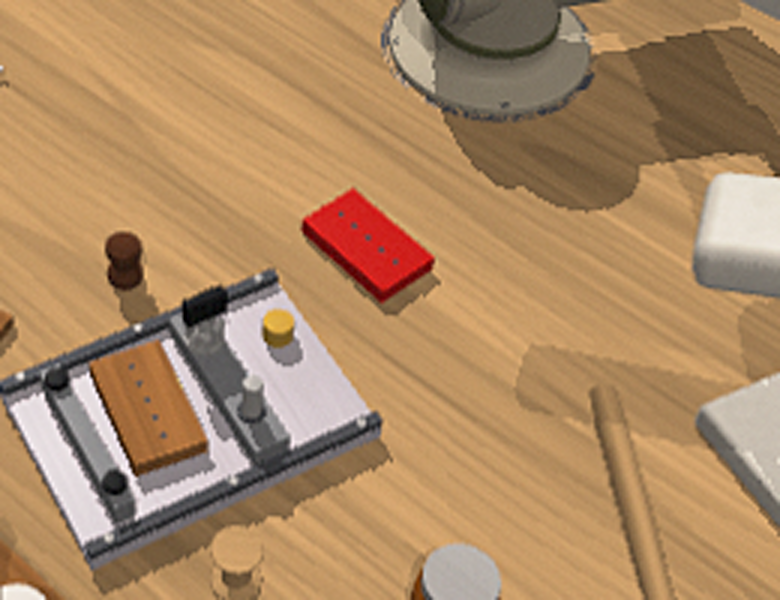

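The block candidates in the top view are:
- the plain block on the bed at about (247,163)
- a smaller wooden one off the jig at (304,151)
- a red one at (245,247)

The one on the bed is meant. The wing is at about (249,183), and the post at about (225,177).

```bash
cat > h.py <<'E'
import numpy as np, cv2
from rig import env
def ray(m,u,v):
    xd=(u-m['cx'])/m['fx']; yd=(v-m['cy'])/m['fy']
    x,y=xd,yd
    for _ in range(20):
        s=1+m['k1']*(x*x+y*y); x,y=xd/s,yd/s
    d=np.array(m['orientation'])@np.array([x,-y,-1.]); return np.array(m['origin']),d/np.linalg.norm(d)
def plane(m,u,v,z):
    o,d=ray(m,u,v); return o+d*(z-o[2])/d[2]
def tri(m1,p1,m2,p2):
    o1,d1=ray(m1,*p1);o2,d2=ray(m2,*p2)
    t=np.linalg.lstsq(np.c_[d1,-d2],o2-o1,rcond=None)[0]
    a=o1+d1*t[0];b=o2+d2*t[1];return (a+b)/2,np.linalg.norm(a-b)
def proj(m,P):
    c=np.array(m['orientation']).T@(np.array(P)-m['origin']); x,y=c[0]/-c[2],-c[1]/-c[2]
    s=1+m['k1']*(x*x+y*y); return m['cx']+m['fx']*x*s,m['cy']+m['fy']*y*s
E
python3 - <<'E'
from h import *
m=env.camera_model("top"); s=env.camera_model("scene")
T=lambda x,y:(190+x/3.5,90+y/3.5)
S=lambda x,y:(180+x/3,100+y/3)
P={k:plane(m,*T(*c),.028)[:2] for k,c in dict(fl=(133,134),fr=(312,188),nl=(46,390),nr=(228,449)).items()}
for k in P: print(k,P[k])
for a,b in(("nl","fl"),("nr","fr")):
    d=P[b]-P[a];print(np.degrees(np.arctan2(d[1],d[0])),np.linalg.norm(d))
for a,b in(("nr","nl"),("fr","fl")):
    d=P[b]-P[a];print(np.degrees(np.arctan2(-d[0],d[1])),np.linalg.norm(d))
print("center",sum(P.values())/4)
w1=plane(m,*T(211,303),.1055);w2=plane(m,*T(206,337),.1055);print("wing",w1,w2)
print("post",plane(m,*T(122,297),.0855),plane(s,*S(250,381),.0855))
print("wing scene",plane(s,*S(205,300),.1055))
E
```

```text
fl [0.76453313 0.15146799]
fr [ 0.70336639 -0.0366239 ]
nl [0.49207351 0.23938281]
nr [0.42947128 0.05451467]
-17.883385515621896 0.28629226244604766
-18.404856824461007 0.28866029748969424
-18.707734842047223 0.19518009762446434
-18.014322157848433 0.19778758702758567
center [0.59736108 0.10218539]
wing [0.56416474 0.06924548 0.1055    ] [0.53050125 0.07436753 0.1055    ]
post [0.57552151 0.15754264 0.0855    ] [0.5797224  0.16002173 0.0855    ]
wing scene [0.55358051 0.08095415 0.1055    ]
```

```bash
python3 -m jog '[[1,0,-0.02,-0.011,-0.01],[1,0,-0.06,-0.034,-0.03],[1,0,-0.1,-0.057,-0.06],[1,0,-0.14,-0.08,-0.06],[1,0,-0.18,-0.103,-0.06],[1,0,-0.22,-0.126,-0.06],[1,0,-0.26,-0.149,-0.06],[1,0,-0.3,-0.172,-0.06],[1,0,-0.34,-0.195,-0.06],[1,0,-0.38,-0.218,-0.06],[1,0,-0.42,-0.241,-0.06],[1,0,-0.46,-0.264,-0.06],[1,0,-0.482,-0.277,-0.06],[1,0,-0.482,-0.277,-0.06],[1,0,-0.482,-0.277,-0.06]]' 40
python3 - <<'E'
from h import *
o=env.observe(); print(o['q'],o['position'],o['tool_rot'],o['time_s'],o['ft_force'])
m=env.camera_model("wrist"); print(m)
cv2.imwrite("pics/wrist1.png",cv2.cvtColor(env.get_image("wrist"),cv2.COLOR_RGB2BGR))
E
```

```text
time_s: 1.6
position: [0.5486, 0.0748, 0.2448]
tool_rot: [[-0.001, -0.949, 0.315], [0.0, 0.315, 0.949], [-1.0, 0.001, -0.0]]
ft_force: [-0.0, 0.9, -0.1]
grip_width: 0.0855
[-4.49894118e+00  2.22303858e+01  7.37458134e+01  1.46870135e-02
  8.40990490e+01 -7.61306612e+01] [0.54860634 0.07475939 0.24481374] [[-1.28927836e-03 -9.49041397e-01  3.15148799e-01]
 [ 3.57210946e-04  3.15148604e-01  9.49042270e-01]
 [-9.99999105e-01  1.33615426e-03 -6.73063005e-05]] 1.6 [-0.04099257  0.89741223 -0.08864249]
{'fx': 271.0790864063198, 'fy': 271.0790864063198, 'cx': 255.40723715019277, 'cy': 191.97151569665127, 'k1': -0.03715327907579846, 'origin': array([0.48718487, 0.09431923, 0.37335933]), 'orientation': array([[ 3.16589971e-01, -9.16603640e-01, -2.44148638e-01],
       [ 9.48562481e-01,  3.05897402e-01,  8.15843008e-02],
       [-9.60330056e-05, -2.57419009e-01,  9.66299873e-01]])}
```

View pics/wrist1.png

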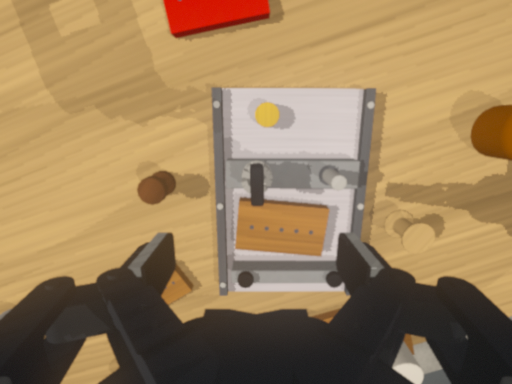

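```bash
python3 - <<'E'
from h import *
m=env.camera_model("wrist"); im=cv2.imread("pics/wrist1.png")
g=im.max(axis=2); mk=np.zeros_like(g)
mk[150:215,240:275]=(g[150:215,240:275]<45)*255
n,l,st,c=cv2.connectedComponentsWithStats(mk); print(st,c)
i=1+st[1:,4].argmax(); cn=cv2.findContours((l==i).astype('uint8'),0,1)[0][0]
print(cv2.minAreaRect(cn))
for p in((250,163),(263,163),(250,205),(264,205),(257,164),(257.5,205)): print(p,plane(m,*p,.1055))
print("post",plane(m,339,183,.0855))
# rails
for p in((212,88),(219,295),(376,88),(365,260)): print(p,plane(m,*p,.028))
a=im[80:300,200:390]; cv2.imwrite("pics/w1c.png",cv2.resize(a,None,fx=3,fy=2.7,interpolation=cv2.INTER_CUBIC))
E
```

```text
[[     0      0    512    384 196608]] [[255.5 191.5]]Traceback (most recent call last):
  File "<stdin>", line 6, in <module>
ValueError: attempt to get argmax of an empty sequence
```

```bash
python3 - <<'E'
from h import *
m=env.camera_model("wrist"); im=cv2.imread("pics/wrist1.png")
g=im.max(axis=2); print(g[185,244:272],g[158:212,257]); 
mk=np.zeros_like(g)
mk[150:215,240:275]=(g[150:215,240:275]<70)*255
cn=max(cv2.findContours(mk,0,1)[0],key=cv2.contourArea)
print(cv2.minAreaRect(cn),cv2.boundingRect(cn))
for p in((250,163),(263,163),(250,205),(264,205),(257,164),(257.5,205)): print(p,plane(m,*p,.1055))
print("post",plane(m,339,183,.0855))
# rails
for p in((212,88),(219,295),(376,88),(365,260)): print(p,plane(m,*p,.028))
a=im[80:300,200:390]; cv2.imwrite("pics/w1c.png",cv2.resize(a,None,fx=3,fy=2.7,interpolation=cv2.INTER_CUBIC))
E
```

```text
[174 177 179 175 161 136 101  78  75  75  75  73  75  74  75  76  75  74
  74 100 135 143 145 148 148 148 143 131] [154 128 141 160 151 116  82  72  72  74  77  78  78  78  78  78  77  77
  76  77  75  76  74  76  75  75  75  74  74  75  74  75  74  74  75  74
  75  74  74  75  74  75  75  75  74  74  75 103 148 176 188 194 194 192]Traceback (most recent call last):
  File "<stdin>", line 6, in <module>
ValueError: max() iterable argument is empty
```

```bash
python3 - <<'E'
from h import *
m=env.camera_model("wrist"); im=cv2.imread("pics/wrist1.png")
g=im.max(axis=2)
mk=np.zeros_like(g)
mk[150:215,240:275]=(g[150:215,240:275]<105)*255
cn=max(cv2.findContours(mk,0,1)[0],key=cv2.contourArea)
print(cv2.minAreaRect(cn),cv2.boundingRect(cn))
for p in((250,163),(263,163),(250,205),(264,205),(257,164),(257.5,205)): print(p,plane(m,*p,.1055))
print("post",plane(m,339,183,.0855))
# rails
for p in((212,88),(219,295),(376,88),(365,260)): print(p,plane(m,*p,.028))
a=im[80:300,200:390]; cv2.imwrite("pics/w1c.png",cv2.resize(a,None,fx=3,fy=2.7,interpolation=cv2.INTER_CUBIC))
E
```

```text
((257.0, 184.5), (41.0, 14.0), 90.0) (250, 164, 15, 42)
(250, 163) [0.52466008 0.07660853 0.1055    ]
(263, 163) [0.52874399 0.08889102 0.1055    ]
(250, 205) [0.5661876  0.06256349 0.1055    ]
(264, 205) [0.57076908 0.07633998 0.1055    ]
(257, 164) [0.52781252 0.08290661 0.1055    ]
(257.5, 205) [0.56864159 0.06994374 0.1055    ]
post [0.57897303 0.16061652 0.0855    ]
(212, 88) [0.43486134 0.05706108 0.028     ]
(219, 295) [ 0.70691791 -0.03504995  0.028     ]
(376, 88) [0.49670258 0.24554001 0.028     ]
(365, 260) [0.71902088 0.18248936 0.028     ]
```

View pics/w1c.png

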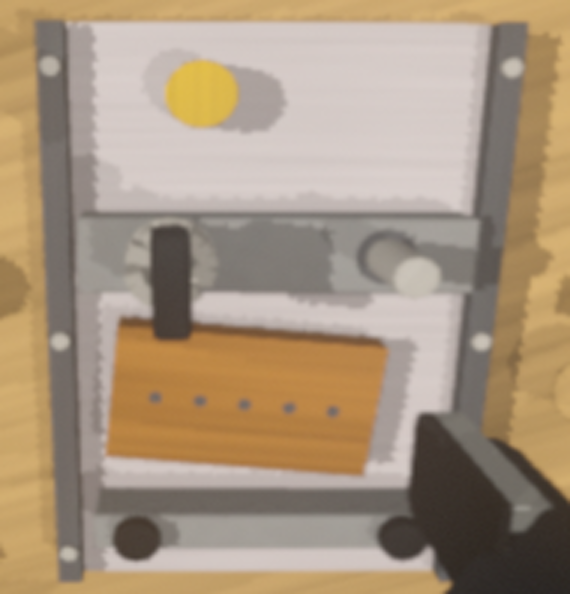

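```bash
python3 -m jog '[[0.2,0.02,0,0,0],[0,0.05,0,0,0],[0,0.08,0,0,0],[0,0.11,0,0,0],[0,0.13,0,0,0],[0,0.14,0,0.0005,0.005],[0,0.14,0,0.0005,0.005]]' 20
python3 - <<'E'
from h import *
o=env.observe(); print(o['position'],o['time_s'],o['ft_force'],o['grip_width'])
m=env.camera_model("wrist"); print(proj(m,[.549,.0755,.1055]))
cv2.imwrite("pics/wrist2.png",cv2.cvtColor(env.get_image("wrist"),cv2.COLOR_RGB2BGR))
E
```

```text
time_s: 2.35
position: [0.5483, 0.0762, 0.1047]
tool_rot: [[-0.002, -0.948, 0.318], [0.0, 0.318, 0.948], [-1.0, 0.002, -0.0]]
ft_force: [0.4, -0.5, 0.7]
grip_width: 0.0428
[0.54825077 0.07618779 0.10469783] 2.35 [ 0.36464898 -0.50546149  0.66800376] 0.04279719081209723
(np.float64(256.3436309573993), np.float64(250.35991937354402))
```

View pics/wrist2.png

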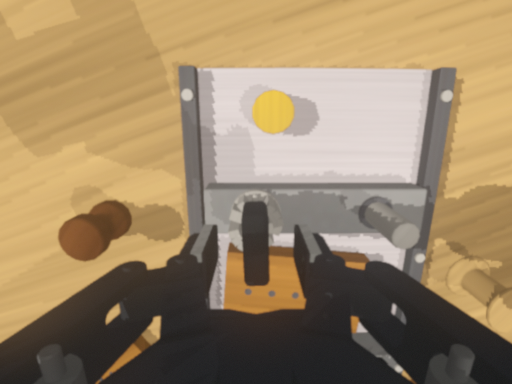

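```bash
python3 - <<'E'
from h import *
m=env.camera_model("wrist"); im=cv2.imread("pics/wrist2.png")
g=im.max(axis=2); print(g[192:300:2,257])
print(g[240,236:276])
for p in((245,203),(268,203),(244,283),(269,283)): print(p,plane(m,*p,.1055))
cv2.imwrite("pics/w2c.png",cv2.resize(im[180:310,190:330],None,fx=4,fy=4,interpolation=cv2.INTER_CUBIC))
E
```

```text
[185 158 151 140 124  77  70  67  66  65  65  66  67  65  66  66  65  64
  64  65  60  58  58  58  58  58  58  58  57  58  59  59  62  63  62  62
  62  63  64  64  63  64  64  65  63  65  70 178 191 190 192 191 187 185]
[188 187 186 185 179 151 100  64  59  57  59  58  60  59  59  58  58  59
  58  60  58  58  58  57  58  59  59  56  58  57  59  65 105 148 159 154
 147 168 204 210]
(245, 203) [0.52378099 0.07803095 0.1055    ]
(268, 203) [0.52743678 0.08886477 0.1055    ]
(244, 283) [0.56654834 0.0625263  0.1055    ]
(269, 283) [0.570889  0.0753842 0.1055   ]
```

View pics/w2c.png

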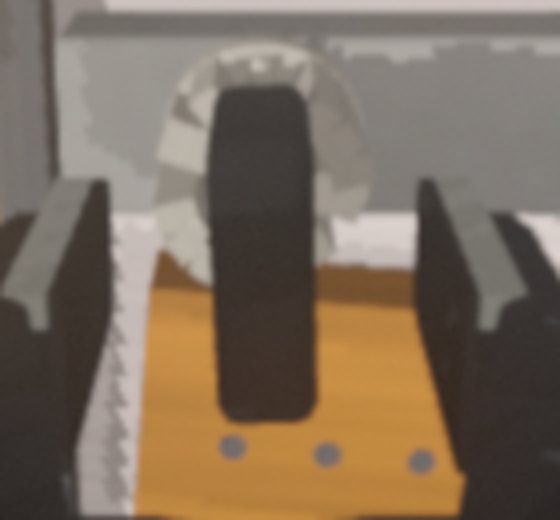

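```bash
python3 -m jog '[[0,0.006,-0.001,0,0],[0,0.0105,-0.001,0,0],[0,0.0105,-0.001,0,0],[-0.5,0.0105,-0.001,0,0],[-0.8,0.0105,-0.001,0,0],[-1,0.0105,-0.001,0,0],[-1,0.0105,-0.001,0,0],[-1,0.0105,-0.001,0,0],[-1,0.0105,-0.001,0,0],[-1,0.0105,-0.001,0,0]]' 25
python3 -m jog '[[-1,0,0,0,0],[-1,0,0,0,0]]' 25
python3 -m jog '[[-1,-0.001,0,0,0],[-1,-0.002,0,0,0],[-1,-0.003,0,0,0],[-1,-0.004,0,0,0],[-1,-0.004,0,0,0]]'
```

```text
time_s: 3.4
position: [0.5503, 0.0753, 0.0951]
tool_rot: [[0.001, -0.948, 0.319], [0.0, 0.319, 0.948], [-1.0, -0.001, 0.001]]
ft_force: [2.1, 4.3, 3.4]
grip_width: 0.0137
time_s: 3.6
position: [0.5503, 0.0753, 0.0951]
tool_rot: [[0.001, -0.948, 0.319], [0.0, 0.319, 0.948], [-1.0, -0.001, 0.001]]
ft_force: [2.6, 4.7, 2.4]
grip_width: 0.0133
time_s: 4.1
position: [0.5499, 0.0754, 0.0979]
tool_rot: [[-0.001, -0.948, 0.319], [0.001, 0.319, 0.948], [-1.0, 0.001, 0.001]]
ft_force: [4.8, 6.4, -6.5]
grip_width: 0.0135
```

```bash
python3 -m jog '[[-1,-0.001,-0.0003,0.0005,0],[-1,-0.002,-0.0003,0.001,0],[-1,-0.003,-0.0003,0.001,0],[-1,-0.004,-0.0003,0.001,0],[-1,-0.004,-0.0003,0.001,0]]'
```

```text
time_s: 4.6
position: [0.55, 0.0756, 0.1025]
tool_rot: [[-0.002, -0.948, 0.319], [-0.0, 0.319, 0.948], [-1.0, 0.001, -0.001]]
ft_force: [-0.8, -0.6, -9.3]
grip_width: 0.0135
```

```bash
python3 -m jog '[[-1,-0.001,0,0,0],[-1,-0.002,0,0,0],[-1,-0.003,0,0,0],[-1,-0.004,0,0,0],[-1,-0.004,0,0,0]]'
python3 -m jog '[[-1,-0.0005,0,0,0],[-1,-0.001,0,0,0],[-1,-0.001,0,0,0]]'
```

```text
time_s: 5.1
position: [0.5501, 0.0757, 0.1067]
tool_rot: [[-0.001, -0.948, 0.319], [-0.0, 0.319, 0.948], [-1.0, 0.001, -0.001]]
ft_force: [-3.0, -2.4, -11.2]
grip_width: 0.0136
time_s: 5.4
position: [0.5503, 0.0757, 0.1077]
tool_rot: [[-0.001, -0.948, 0.319], [-0.0, 0.319, 0.948], [-1.0, 0.001, -0.001]]
ft_force: [-2.7, -3.8, -9.9]
grip_width: 0.0133
```

```bash
for i in 1 ; do python3 -m jog '[[-1,-0.0005,0,-0.0003,0],[-1,-0.0005,0,-0.0003,0]]'; done; python3 -m jog '[[-1,-0.0005,0,0,0],[-1,-0.0005,0,0,0]]'
```

```text
time_s: 5.6
position: [0.5503, 0.0756, 0.1083]
tool_rot: [[-0.0, -0.948, 0.319], [0.0, 0.319, 0.948], [-1.0, 0.0, -0.0]]
ft_force: [-3.4, -1.7, -10.1]
grip_width: 0.0136
time_s: 5.8
position: [0.5504, 0.0756, 0.1088]
tool_rot: [[-0.0, -0.948, 0.319], [-0.0, 0.319, 0.948], [-1.0, 0.0, -0.0]]
ft_force: [-4.2, -1.9, -10.6]
grip_width: 0.0135
```

```bash
python3 -m jog '[[-1,-0.0005,0,0,0],[-1,-0.0005,0,0,0]]'
```

```text
time_s: 6.0
position: [0.5504, 0.0756, 0.1094]
tool_rot: [[-0.0, -0.948, 0.319], [-0.0, 0.319, 0.948], [-1.0, 0.0, -0.0]]
ft_force: [-2.4, -2.3, -11.1]
grip_width: 0.0132
```

```bash
python3 -m jog '[[-1,-0.0005,0,0,0],[-1,-0.0005,0,0,0]]'; python3 -m jog '[[-1,-0.0005,0,0,0],[-1,-0.0005,0,0,0]]'
```

```text
time_s: 6.2
position: [0.5505, 0.0756, 0.1099]
tool_rot: [[-0.0, -0.948, 0.319], [-0.0, 0.319, 0.948], [-1.0, 0.0, -0.0]]
ft_force: [-3.0, -2.4, -10.7]
grip_width: 0.0132
time_s: 6.4
position: [0.5505, 0.0755, 0.1103]
tool_rot: [[-0.0, -0.948, 0.319], [-0.0, 0.319, 0.948], [-1.0, 0.0, -0.0]]
ft_force: [-2.9, -2.9, -11.6]
grip_width: 0.0135
```

```bash
python3 -m jog '[[-1,-0.0005,0.0005,0,0],[-1,-0.0005,0.0005,0,0]]'; python3 -m jog '[[-1,-0.0005,0,0,0],[-1,-0.0005,0,0,0]]'
```

```text
time_s: 6.6
position: [0.5504, 0.0756, 0.111]
tool_rot: [[0.001, -0.948, 0.319], [-0.0, 0.319, 0.948], [-1.0, -0.001, 0.0]]
ft_force: [-1.6, -3.3, -11.0]
grip_width: 0.0137
time_s: 6.8
position: [0.5503, 0.0756, 0.1115]
tool_rot: [[0.001, -0.948, 0.319], [-0.0, 0.319, 0.948], [-1.0, -0.001, 0.0]]
ft_force: [-0.0, -2.9, -11.0]
grip_width: 0.0133
```

```bash
python3 -m jog '[[-1,-0.0005,0,0,0],[-1,-0.0005,0,0,0]]'
```

```text
time_s: 7.0
position: [0.5503, 0.0756, 0.112]
tool_rot: [[0.001, -0.948, 0.319], [-0.0, 0.319, 0.948], [-1.0, -0.001, 0.0]]
ft_force: [0.5, -3.9, -12.2]
grip_width: 0.0133
```

```bash
python3 -m jog '[[-1,-0.0005,0,-0.0004,0],[-1,-0.0005,0,-0.0004,0]]'; python3 -m jog '[[-1,-0.0005,0,0,0],[-1,-0.0005,0,0,0]]'
```

```text
time_s: 7.2
position: [0.5502, 0.0755, 0.1125]
tool_rot: [[0.001, -0.948, 0.319], [0.0, 0.319, 0.948], [-1.0, -0.001, 0.001]]
ft_force: [1.5, -1.4, -12.2]
grip_width: 0.0136
time_s: 7.4
position: [0.5501, 0.0756, 0.113]
tool_rot: [[0.001, -0.948, 0.319], [0.0, 0.319, 0.948], [-1.0, -0.001, 0.001]]
ft_force: [3.4, -0.4, -12.2]
grip_width: 0.0135
```

```bash
python3 -m jog '[[-1,-0.0005,0,0,0],[-1,-0.0005,0,0,0]]'
```

```text
time_s: 7.6
position: [0.55, 0.0756, 0.1134]
tool_rot: [[0.0, -0.948, 0.319], [0.0, 0.319, 0.948], [-1.0, -0.0, 0.0]]
ft_force: [2.6, -0.5, -12.6]
grip_width: 0.0134
```

```bash
python3 - <<'E'
from h import *
im=cv2.cvtColor(env.get_image("wrist"),cv2.COLOR_RGB2BGR)
cv2.imwrite("pics/w3.png",im);cv2.imwrite("pics/w3c.png",cv2.resize(im[160:310,180:340],None,fx=4,fy=4,interpolation=cv2.INTER_CUBIC))
im=cv2.cvtColor(env.get_image("scene"),cv2.COLOR_RGB2BGR)
cv2.imwrite("pics/s3c.png",cv2.resize(im[150:290,190:330],None,fx=4,fy=4,interpolation=cv2.INTER_CUBIC))
E
```

```text
(no output)
```

View pics/w3c.png

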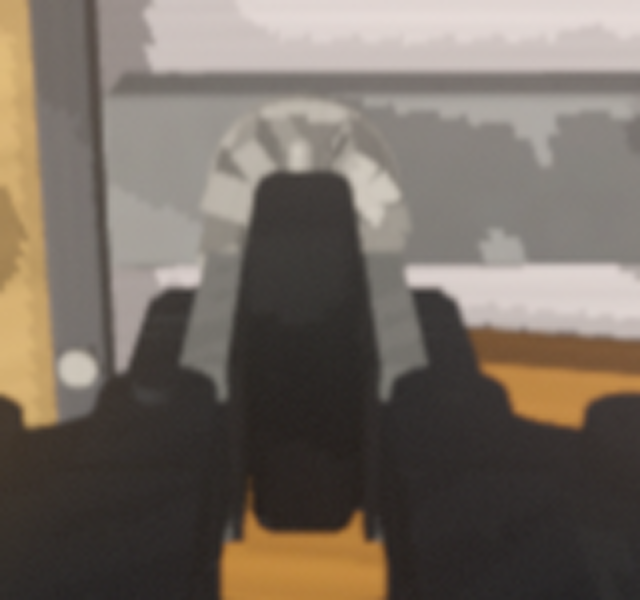

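View pics/s3c.png

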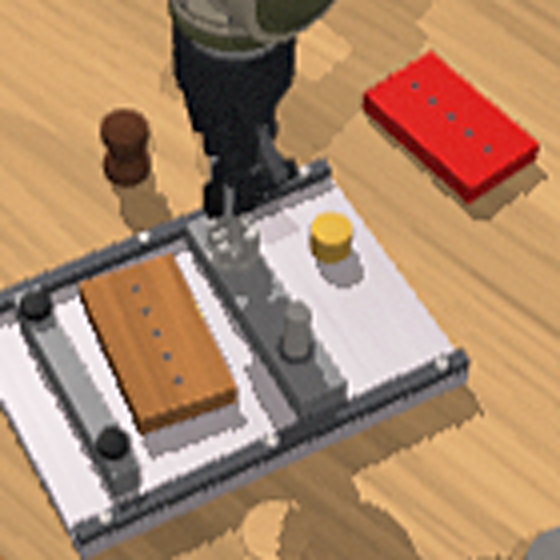

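The stem is visibly raised and the wing is held between the pads. I'll keep pulling gently.

```bash
python3 -m jog '[[-1,-0.0005,-0.0004,0,0],[-1,-0.0005,-0.0004,0,0]]'; python3 -m jog '[[-1,-0.0004,0,0,0],[-1,-0.0004,0,0,0]]'
```

```text
time_s: 7.9
position: [0.55, 0.0755, 0.1138]
tool_rot: [[-0.001, -0.948, 0.319], [0.001, 0.319, 0.948], [-1.0, 0.001, 0.0]]
ft_force: [1.9, 2.6, -12.6]
grip_width: 0.0135
time_s: 8.1
position: [0.55, 0.0755, 0.1142]
tool_rot: [[-0.0, -0.948, 0.319], [0.0, 0.319, 0.948], [-1.0, 0.001, 0.0]]
ft_force: [1.8, 3.9, -12.8]
grip_width: 0.0132
```

```bash
python3 -m jog '[[-1,-0.0004,0,0,0],[-1,-0.0004,0,0,0]]'
```

```text
time_s: 8.3
position: [0.5501, 0.0754, 0.1146]
tool_rot: [[-0.0, -0.948, 0.319], [0.0, 0.319, 0.948], [-1.0, 0.001, 0.0]]
ft_force: [0.1, 3.2, -12.6]
grip_width: 0.0137
```

```bash
python3 -m jog '[[-1,-0.0004,0,0.0003,0],[-1,-0.0004,0,0.0003,0]]'; python3 -m jog '[[-1,-0.0004,0,0,0],[-1,-0.0004,0,0,0]]'
```

```text
time_s: 8.5
position: [0.5501, 0.0755, 0.1149]
tool_rot: [[-0.001, -0.948, 0.319], [-0.0, 0.319, 0.948], [-1.0, 0.001, -0.0]]
ft_force: [-0.4, 2.9, -12.2]
grip_width: 0.0131
time_s: 8.7
position: [0.5501, 0.0755, 0.1153]
tool_rot: [[-0.001, -0.948, 0.319], [-0.0, 0.319, 0.948], [-1.0, 0.001, -0.0]]
ft_force: [-0.8, 2.1, -13.1]
grip_width: 0.0135
```

```bash
python3 -m jog '[[-1,-0.0004,0,0,0],[-1,-0.0004,0,0,0]]'
```

```text
time_s: 8.9
position: [0.5501, 0.0755, 0.1158]
tool_rot: [[-0.001, -0.948, 0.319], [-0.0, 0.319, 0.948], [-1.0, 0.001, -0.0]]
ft_force: [-0.5, 2.5, -13.6]
grip_width: 0.0136
```

```bash
python3 -m jog '[[-1,-0.0004,0,0,0],[-1,-0.0004,0,0,0]]'; python3 -m jog '[[-1,-0.0003,0,0,0],[-1,-0.0003,0,0,0]]'
```

```text
time_s: 9.1
position: [0.5501, 0.0755, 0.1161]
tool_rot: [[-0.001, -0.948, 0.319], [-0.0, 0.319, 0.948], [-1.0, 0.001, -0.0]]
ft_force: [-1.2, 1.7, -14.5]
grip_width: 0.013
time_s: 9.3
position: [0.5501, 0.0755, 0.1162]
tool_rot: [[-0.001, -0.948, 0.319], [0.0, 0.319, 0.948], [-1.0, 0.001, -0.0]]
ft_force: [-0.3, 2.1, -15.8]
grip_width: 0.0137
```

```bash
python3 -m jog '[[-1,-0.0003,0,0,0],[-1,-0.0003,0,0,0]]'
```

```text
time_s: 9.5
position: [0.5501, 0.0755, 0.1163]
tool_rot: [[-0.001, -0.948, 0.319], [0.0, 0.319, 0.948], [-1.0, 0.001, -0.0]]
ft_force: [-0.7, 3.2, -20.8]
grip_width: 0.0135
```

```bash
python3 -m jog '[[-1,0.0005,0,0,0],[-1,0.001,0,0.0002,0],[-1,0.001,0,0.0002,0]]'; python3 - <<'E'
from rig import env
o=env.observe();print(o['position'],o['ft_force'],o['wrist_torque'])
E
```

```text
time_s: 9.8
position: [0.5504, 0.0755, 0.1161]
tool_rot: [[0.0, -0.948, 0.319], [-0.0, 0.319, 0.948], [-1.0, -0.0, -0.0]]
ft_force: [-2.6, 0.7, -14.2]
grip_width: 0.0136
[0.55040958 0.07546776 0.11611821] [ -2.55294637   0.69173449 -14.18814388] [0.01972425 0.46273664 0.04203317]
```

```bash
python3 -m jog '[[-1,0.0006,0,0,0],[-1,0.0006,0,0,0]]'; python3 -m jog '[[-1,0,0,0,-0.08],[-1,0,0,0,-0.16],[-1,0,0,0,-0.24],[-1,0,0,0,-0.3],[-1,0,0,0,-0.3]]'
```

```text
time_s: 10.0
position: [0.5505, 0.0755, 0.1155]
tool_rot: [[0.0, -0.948, 0.319], [-0.0, 0.319, 0.948], [-1.0, -0.001, -0.0]]
ft_force: [-2.9, 0.5, -12.4]
grip_width: 0.0132
time_s: 10.5
position: [0.5505, 0.0756, 0.1154]
tool_rot: [[0.0, -1.0, 0.024], [-0.0, 0.024, 1.0], [-1.0, -0.0, -0.0]]
ft_force: [-2.2, -0.1, -13.5]
grip_width: 0.0135
```

```bash
python3 -m jog '[[-1,0,0,0,-0.08],[-1,0,0,0,-0.16],[-1,0,0,0,-0.24],[-1,0,0,0,-0.3],[-1,0,0,0,-0.3]]'; python3 -m jog '[[-1,0,0,0,-0.08],[-1,0,0,0,-0.16],[-1,0,0,0,-0.24],[-1,0,0,0,-0.3],[-1,0,0,0,-0.3]]'
```

```text
time_s: 11.0
position: [0.5505, 0.0756, 0.1154]
tool_rot: [[0.0, -0.963, -0.271], [-0.0, -0.271, 0.963], [-1.0, -0.0, -0.0]]
ft_force: [-2.6, 0.4, -13.3]
grip_width: 0.0136
time_s: 11.5
position: [0.5505, 0.0757, 0.1153]
tool_rot: [[0.0, -0.84, -0.542], [0.0, -0.542, 0.84], [-1.0, -0.0, -0.0]]
ft_force: [-2.3, 1.4, -13.5]
grip_width: 0.0131
```

```bash
python3 - <<'E'
from rig import env
o=env.observe();print(o['ft_force'],o['wrist_torque'],o['q'])
E
python3 -m jog '[[-1,0,0,0,-0.08],[-1,0,0,0,-0.16],[-1,0,0,0,-0.24],[-1,0,0,0,-0.31],[-1,0,0,0,-0.31]]'; python3 - <<'E'
from rig import env
o=env.observe();print(o['ft_force'],o['wrist_torque'],o['q'])
E
```

```text
[ -2.34334959   1.37960117 -13.47372111] [0.14603228 0.35177903 0.02404266] [-4.37526751e+00  2.96365193e+01  8.46417594e+01  5.32078564e-03
  6.57074583e+01 -1.27224942e+02]
time_s: 12.0
position: [0.5505, 0.0758, 0.1153]
tool_rot: [[0.0, -0.635, -0.772], [0.0, -0.772, 0.635], [-1.0, -0.0, -0.0]]
ft_force: [-1.7, 1.4, -12.8]
grip_width: 0.0133
[ -1.68482873   1.42535136 -12.7987532 ] [0.22363822 0.33909228 0.081219  ] [-4.37401464e+00  2.96370714e+01  8.46385678e+01  9.39051977e-03
  6.57057409e+01 -1.44956662e+02]
```

```bash
python3 -m jog '[[-1,0.001,0,0,0],[-1,0.002,0,0,0],[-1,0.003,0,0,0],[-1,0.003,0,0,0]]';python3 -m jog '[[-1,0.0005,0,0,0],[-1,0.001,0,0,0],[-1,0.001,0,0,0]]'
```

```text
time_s: 12.4
position: [0.5505, 0.0757, 0.1122]
tool_rot: [[0.0, -0.634, -0.773], [0.0, -0.773, 0.634], [-1.0, -0.0, -0.0]]
ft_force: [-1.0, 2.5, -11.8]
grip_width: 0.0137
time_s: 12.7
position: [0.5505, 0.0757, 0.1112]
tool_rot: [[0.0, -0.633, -0.774], [0.0, -0.774, 0.633], [-1.0, -0.0, -0.0]]
ft_force: [-0.6, 3.0, -11.6]
grip_width: 0.0135
```

```bash
python3 -m jog '[[-1,0.0005,0,0,0],[-1,0.0005,0,0,0]]'
```

```text
time_s: 12.9
position: [0.5505, 0.0757, 0.1109]
tool_rot: [[0.001, -0.633, -0.774], [0.0, -0.774, 0.633], [-1.0, -0.0, -0.0]]
ft_force: [-2.5, 2.4, -10.1]
grip_width: 0.0134
```

```bash
python3 -m jog '[[-1,0.0004,0,0,0],[-1,0.0004,0,0,0]]'; python3 -m jog '[[-1,0.0004,0,0,0],[-1,0.0004,0,0,0]]'
```

```text
time_s: 13.1
position: [0.5507, 0.0757, 0.1108]
tool_rot: [[0.001, -0.633, -0.774], [-0.0, -0.774, 0.633], [-1.0, -0.001, -0.001]]
ft_force: [-1.8, 1.1, -6.2]
grip_width: 0.0133
time_s: 13.3
position: [0.5509, 0.0756, 0.1106]
tool_rot: [[0.002, -0.633, -0.774], [-0.0, -0.774, 0.633], [-1.0, -0.001, -0.001]]
ft_force: [-1.3, 1.5, -0.8]
grip_width: 0.0136
```

```bash
python3 -m jog '[[-0.5,0,0,0,0],[-0.2,0,0,0,0],[-0.1,0,0,0,0],[-0.1,0,0,0,0],[-0.1,0,0,0,0]]'; python3 -m jog '[[-0.1,-0.02,0,0,0],[-0.1,-0.05,0,0,0],[-0.1,-0.09,0,0,0],[-0.1,-0.09,0,0,0]]'; python3 - <<'E'
from h import *
o=env.observe();print(o['position'],o['time_s'],o['ft_force'])
for n in("wrist","scene"):
    im=cv2.cvtColor(env.get_image(n),cv2.COLOR_RGB2BGR);cv2.imwrite(f"pics/{n}4.png",im)
cv2.imwrite("pics/s4c.png",cv2.resize(im[150:290,190:330],None,fx=4,fy=4,interpolation=cv2.INTER_CUBIC))
E
```

```text
time_s: 13.8
position: [0.5505, 0.0756, 0.11]
tool_rot: [[0.0, -0.633, -0.774], [-0.0, -0.774, 0.633], [-1.0, -0.0, -0.0]]
ft_force: [-0.0, -0.3, 0.6]
grip_width: 0.0386
time_s: 14.2
position: [0.5523, 0.0756, 0.2049]
tool_rot: [[0.01, -0.633, -0.774], [-0.001, -0.774, 0.633], [-1.0, -0.006, -0.008]]
ft_force: [0.5, 1.2, -0.2]
grip_width: 0.0387
[0.55232765 0.07560743 0.20494151] 14.2 [ 0.47592539  1.2103363  -0.16001108]
```

View pics/wrist4.png

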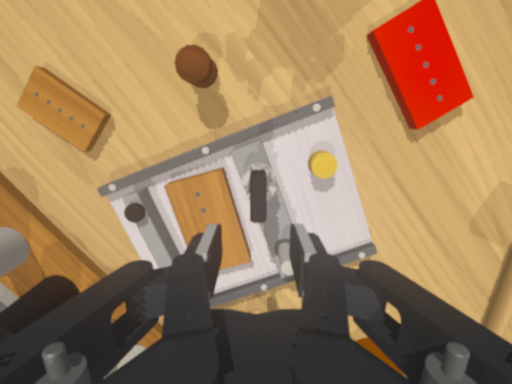

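View pics/s4c.png

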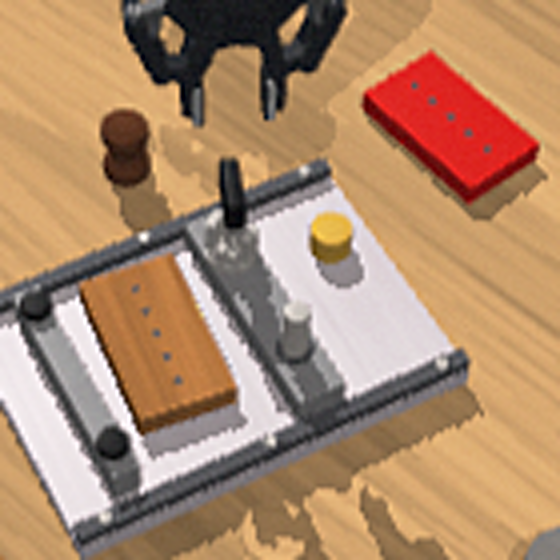

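```bash
python3 -m jog '[[0.1,0,-0.01,0.004,0.14],[0.1,0,-0.02,0.008,0.28],[0.1,0,-0.03,0.012,0.42],[0.1,0,-0.04,0.016,0.56],[0.1,0,-0.05,0.02,0.7],[0.1,0,-0.06,0.024,0.84],[0.1,0,-0.07,0.028,0.98],[0.1,0,-0.08,0.03,1.12],[0.1,0,-0.084,0.032,1.26],[0.1,0,-0.084,0.032,1.4],[0.1,0,-0.084,0.032,1.54],[0.1,0,-0.084,0.032,1.68],[0.1,0,-0.084,0.032,1.82],[0.1,0,-0.084,0.032,1.96],[0.1,0,-0.084,0.032,2.1],[0.1,0,-0.084,0.032,2.25],[0.1,0,-0.084,0.032,2.4],[0.1,0,-0.084,0.032,2.54],[0.1,0,-0.084,0.032,2.68],[0.1,0,-0.084,0.032,2.777]]'; python3 -m jog '[[0.1,0,0,0,0],[0.1,0,0,0,0]]';python3 - <<'E'
from h import *
o=env.observe();print(o['position'],o['tool_rot'],o['q'])
m=env.camera_model("wrist")
im=cv2.cvtColor(env.get_image("wrist"),cv2.COLOR_RGB2BGR);cv2.imwrite(f"pics/wrist5.png",im)
np.save("m5.npy",m,allow_pickle=True)
print(proj(m,[.579,.1607,.0855]))
E
```

```text
time_s: 16.3
position: [0.5783, 0.1609, 0.1982]
tool_rot: [[-0.003, 0.32, 0.947], [-0.0, 0.947, -0.32], [-1.0, -0.001, -0.003]]
ft_force: [0.4, 0.3, 0.3]
grip_width: 0.047
time_s: 16.5
position: [0.5785, 0.1609, 0.1989]
tool_rot: [[-0.002, 0.313, 0.95], [-0.0, 0.95, -0.313], [-1.0, -0.001, -0.002]]
ft_force: [0.7, -1.0, -1.0]
grip_width: 0.0471
[0.57853229 0.16093523 0.19889658] [[-1.81495143e-03  3.12933874e-01  9.49773181e-01]
 [-1.40079885e-04  9.49774657e-01 -3.12934628e-01]
 [-9.99998343e-01 -7.01005269e-04 -1.67995913e-03]] [ 4.26164687e+00  2.89017897e+01  7.03236382e+01 -2.79780661e-04
  8.08788701e+01  2.24978585e+01]
(np.float64(255.49179330854437), np.float64(191.68039378791767))
```

View pics/wrist5.png

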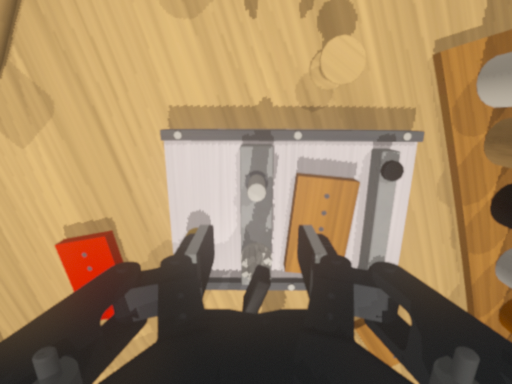

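```bash
python3 - <<'E'
from h import *
m=np.load("m5.npy",allow_pickle=True).item(); im=cv2.imread("pics/wrist5.png")
x=np.array([.9495,-.3139]);y=np.array([.3139,.9495]);P0=np.array([.5788,.1607])
f=lambda u,v,z:(lambda p:(round(1e3*float((p-P0)@x),1),round(1e3*float((p-P0)@y),1)))(plane(m,u,v,z)[:2])
print("fence",f(241,160,.0405),f(273,160,.0405),f(273,225,.0405))
print("post",f(257,190,.0855))
print("stop face top",f(377,160,.046),f(371,225,.046))
print("stop foot",f(372,160,.016),f(361,260,.016))
print("block top",[f(*p,.036) for p in((296,174),(358,180),(285,272),(342,265))])
cv2.imwrite("pics/w5c.png",cv2.resize(im[120:300,220:420],None,fx=3.5,fy=3.3,interpolation=cv2.INTER_CUBIC))
E
```

```text
fence (-15.3, 22.8) (18.7, 22.8) (19.9, -51.1)
post (1.6, 1.7)
stop face top (127.5, 23.9) (129.3, -49.1)
stop foot (135.2, 19.5) (135.6, -109.5)
block top [(44.4, 6.8), (113.3, 0.1), (35.8, -114.2), (104.5, -104.9)]
```

View pics/w5c.png

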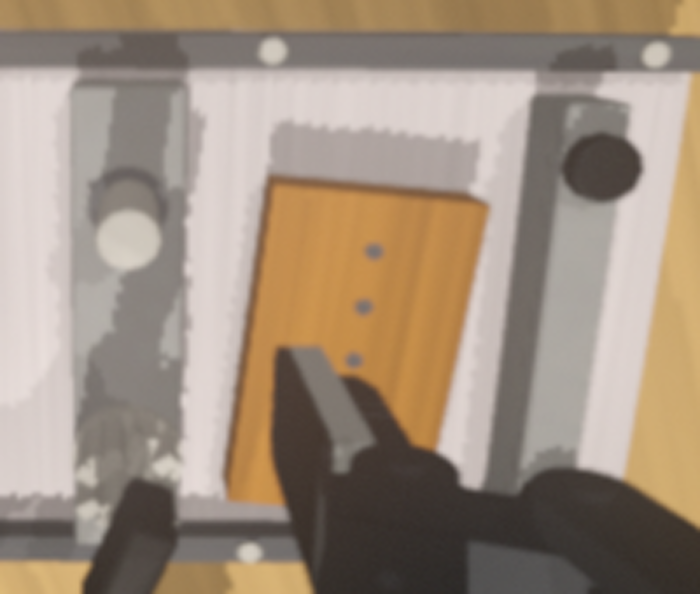

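```bash
python3 -m jog '[[0.1,0.02,0,0,0],[0.1,0.05,0,0,0],[0.1,0.08,0,0,0],[0.1,0.105,0,0,0],[0.1,0.12,0,0,0],[0.1,0.131,0,0,0],[0.1,0.131,0,0,0],[-0.3,0.131,0,0,0],[-0.6,0.131,0,0,0],[-1,0.131,0,0,0],[-1,0.131,0,0,0],[-1,0.131,0,0,0],[-1,0.131,0,0,0]]' 25; python3 -m jog '[[-1,0,0,0,0],[-1,0,0,0,0]]'
```

```text
time_s: 17.85
position: [0.5793, 0.161, 0.0699]
tool_rot: [[0.002, 0.315, 0.949], [0.0, 0.949, -0.315], [-1.0, 0.001, 0.002]]
ft_force: [-0.5, -0.0, 7.1]
grip_width: 0.0167
time_s: 18.05
position: [0.5793, 0.161, 0.07]
tool_rot: [[0.002, 0.315, 0.949], [0.0, 0.949, -0.315], [-1.0, 0.001, 0.002]]
ft_force: [-0.7, 0.2, 6.4]
grip_width: 0.0171
```

```bash
python3 -m jog '[[-1,-0.0005,0,0.001,0],[-1,-0.0005,0,0.002,0],[-1,-0.0005,0,0.004,0],[-1,-0.0005,0,0.006,0],[-1,-0.0005,0,0.008,0],[-1,-0.0005,0,0.010,0],[-1,-0.0005,0,0.012,0],[-1,-0.0005,0,0.012,0]]'; python3 -m jog '[[-1,0,0,0.002,0],[-1,0,0,0.004,0],[-1,0,0,0.006,0],[-1,0,0,0.008,0],[-1,0,0,0.010,0],[-1,0,0,0.012,0],[-1,0,0,0.012,0]]'
```

```text
time_s: 18.85
position: [0.5906, 0.1572, 0.07]
tool_rot: [[0.001, 0.315, 0.949], [0.0, 0.949, -0.315], [-1.0, 0.001, 0.001]]
ft_force: [-0.6, 0.9, 4.1]
grip_width: 0.0171
time_s: 19.55
position: [0.6019, 0.1535, 0.07]
tool_rot: [[0.001, 0.315, 0.949], [0.0, 0.949, -0.315], [-1.0, 0.001, 0.001]]
ft_force: [-2.0, 1.5, 5.9]
grip_width: 0.0173
```

```bash
python3 -m jog '[[-1,0,0,0.0015,0],[-1,0,0,0.003,0],[-1,0,0,0.0045,0],[-1,0,0,0.006,0],[-1,0,0,0.0075,0],[-1,0,0,0.009,0],[-1,0,0,0.009,0]]'; python3 - <<'E'
from h import *
for n in("scene","top"):
    im=cv2.cvtColor(env.get_image(n),cv2.COLOR_RGB2BGR);cv2.imwrite(f"pics/{n}6.png",im)
    if n=="scene": cv2.imwrite("pics/s6c.png",cv2.resize(im[150:290,170:330],None,fx=4.5,fy=4,interpolation=cv2.INTER_CUBIC))
E
```

```text
time_s: 20.25
position: [0.6103, 0.1507, 0.0699]
tool_rot: [[0.001, 0.315, 0.949], [0.0, 0.949, -0.315], [-1.0, 0.0, 0.0]]
ft_force: [-1.1, 0.5, 6.6]
grip_width: 0.0173
```

View pics/s6c.png

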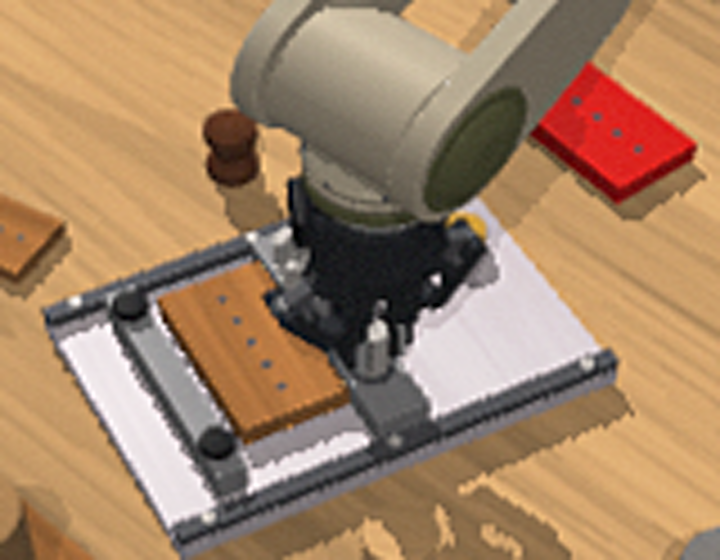

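```bash
python3 -m jog '[[-1,0,0,0.0015,0],[-1,0,0,0.003,0],[-1,0,0,0.0045,0],[-1,0,0,0.006,0],[-1,0,0,0.007,0],[-1,0,0,0.008,0],[-1,0,0,0.008,0]]'; python3 -m jog '[[-1,0,0,0.0007,0],[-1,0,0,0.0014,0],[-1,0,0,0.002,0],[-1,0,0,0.002,0]]'
```

```text
time_s: 21.05
position: [0.6178, 0.1482, 0.0699]
tool_rot: [[0.0, 0.315, 0.949], [0.0, 0.949, -0.315], [-1.0, 0.0, 0.0]]
ft_force: [-2.7, 1.1, 5.5]
grip_width: 0.0166
time_s: 21.45
position: [0.6196, 0.1476, 0.07]
tool_rot: [[0.0, 0.315, 0.949], [0.0, 0.949, -0.315], [-1.0, 0.0, 0.0]]
ft_force: [-3.3, 1.0, 5.6]
grip_width: 0.0172
```

```bash
python3 -m jog '[[-1,0,0,0.0005,0],[-1,0,0,0.001,0],[-1,0,0,0.001,0]]'
```

```text
time_s: 21.75
position: [0.6202, 0.1474, 0.07]
tool_rot: [[-0.001, 0.315, 0.949], [0.0, 0.949, -0.315], [-1.0, 0.0, -0.001]]
ft_force: [-4.1, 0.8, 6.8]
grip_width: 0.0169
```

```bash
python3 -m jog '[[-1,0,0,0.0005,0],[-1,0,0,0.0005,0]]';python3 -m jog '[[-1,0,0,0.0005,0],[-1,0,0,0.0005,0]]'
```

```text
time_s: 21.95
position: [0.6202, 0.1474, 0.0699]
tool_rot: [[-0.002, 0.315, 0.949], [0.001, 0.949, -0.315], [-1.0, -0.0, -0.002]]
ft_force: [-6.9, 2.2, 8.9]
grip_width: 0.017
time_s: 22.15
position: [0.6202, 0.1474, 0.0699]
tool_rot: [[-0.003, 0.315, 0.949], [0.001, 0.949, -0.315], [-1.0, -0.0, -0.003]]
ft_force: [-8.4, 2.6, 10.1]
grip_width: 0.0174
```

```bash
python3 -m jog '[[-1,0,0,0.0005,0],[-1,0,0,0.0005,0]]'
```

```text
time_s: 22.35
position: [0.6202, 0.1474, 0.0699]
tool_rot: [[-0.004, 0.315, 0.949], [0.001, 0.949, -0.315], [-1.0, -0.001, -0.004]]
ft_force: [-10.6, 4.0, 10.4]
grip_width: 0.0173
```

```bash
python3 -m jog '[[-1,0,0,-0.0005,0],[-1,0,0,-0.0005,0]]'; python3 - <<'E'
from h import *
for n in("scene","top","wrist"):
    im=cv2.cvtColor(env.get_image(n),cv2.COLOR_RGB2BGR);cv2.imwrite(f"pics/{n}7.png",im)
    if n=="scene": cv2.imwrite("pics/s7c.png",cv2.resize(im[170:290,170:310],None,fx=5,fy=5,interpolation=cv2.INTER_CUBIC))
    if n=="top": cv2.imwrite("pics/t7c.png",cv2.resize(im[110:220,190:300],None,fx=5,fy=5,interpolation=cv2.INTER_CUBIC))
E
```

```text
time_s: 22.55
position: [0.6202, 0.1474, 0.0699]
tool_rot: [[-0.003, 0.315, 0.949], [0.001, 0.949, -0.315], [-1.0, -0.0, -0.003]]
ft_force: [-8.0, 2.8, 8.7]
grip_width: 0.0172
```

View pics/s7c.png

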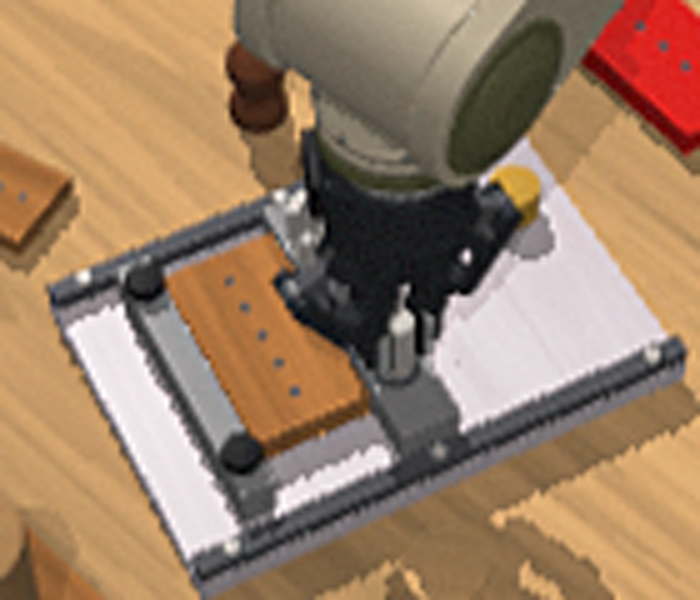

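View pics/t7c.png

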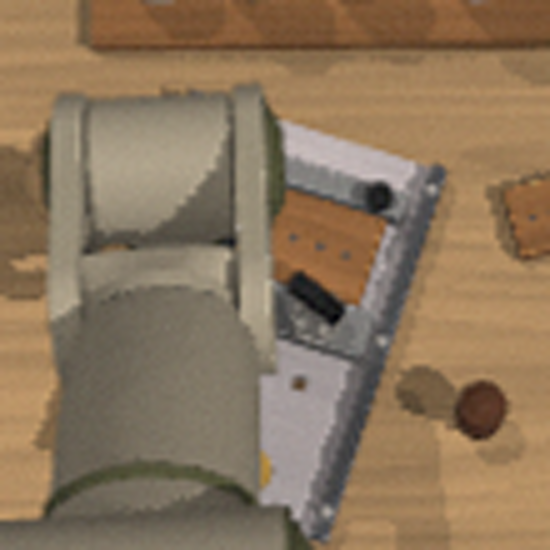

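View pics/wrist7.png

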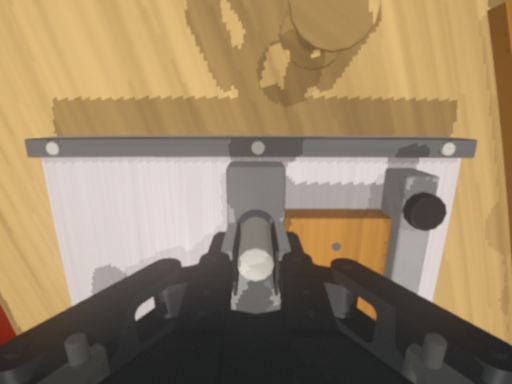

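```bash
python3 -m jog '[[-1,0,0,-0.0005,0],[-1,0,0,-0.0008,0],[-1,0,0,-0.0008,0]]'
```

```text
time_s: 23.0
position: [0.6202, 0.1474, 0.07]
tool_rot: [[-0.001, 0.315, 0.949], [0.0, 0.949, -0.315], [-1.0, 0.0, -0.001]]
ft_force: [-5.6, 1.4, 6.8]
grip_width: 0.0171
```

```bash
python3 -m jog '[[-1,0,0,-0.0004,0],[-1,0,0,-0.0008,0],[-1,0,0,-0.0008,0]]'; python3 -m jog '[[-0.7,0,0,0,0],[-0.4,0,0,0,0],[-0.1,0,0,0,0],[0.1,0,0,0,0],[0.1,0,0,0,0],[0.1,0,0,0,0],[0.1,0,0,0,0]]'; python3 -m jog '[[0.1,-0.02,0,0,0],[0.1,-0.05,0,0,0],[0.1,-0.09,0,0,0],[0.1,-0.13,0,0,0],[0.1,-0.16,0,0,0],[0.1,-0.16,0,0,0]]'
python3 - <<'E'
from h import *
m=env.camera_model("wrist");np.save("m8.npy",m,allow_pickle=True)
im=cv2.cvtColor(env.get_image("wrist"),cv2.COLOR_RGB2BGR);cv2.imwrite("pics/wrist8.png",im)
im=cv2.cvtColor(env.get_image("scene"),cv2.COLOR_RGB2BGR);cv2.imwrite("pics/scene8.png",im)
cv2.imwrite("pics/s8c.png",cv2.resize(im[170:290,170:310],None,fx=5,fy=5,interpolation=cv2.INTER_CUBIC))
E
```

```text
time_s: 23.3
position: [0.6201, 0.1474, 0.07]
tool_rot: [[0.001, 0.315, 0.949], [0.0, 0.949, -0.315], [-1.0, 0.0, 0.001]]
ft_force: [-2.0, 2.0, 4.7]
grip_width: 0.017
time_s: 24.0
position: [0.62, 0.1473, 0.0694]
tool_rot: [[-0.0, 0.316, 0.949], [-0.0, 0.949, -0.316], [-1.0, -0.0, -0.0]]
ft_force: [-0.6, 0.2, -0.2]
grip_width: 0.0474
time_s: 24.6
position: [0.6213, 0.1474, 0.2343]
tool_rot: [[0.009, 0.315, 0.949], [0.0, 0.949, -0.315], [-1.0, 0.003, 0.008]]
ft_force: [0.4, -0.3, -0.1]
grip_width: 0.0466
```

View pics/wrist8.png

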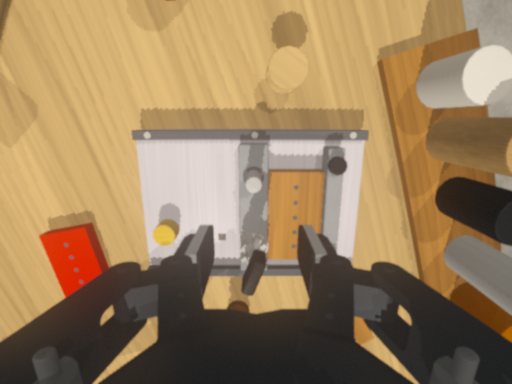

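View pics/s8c.png

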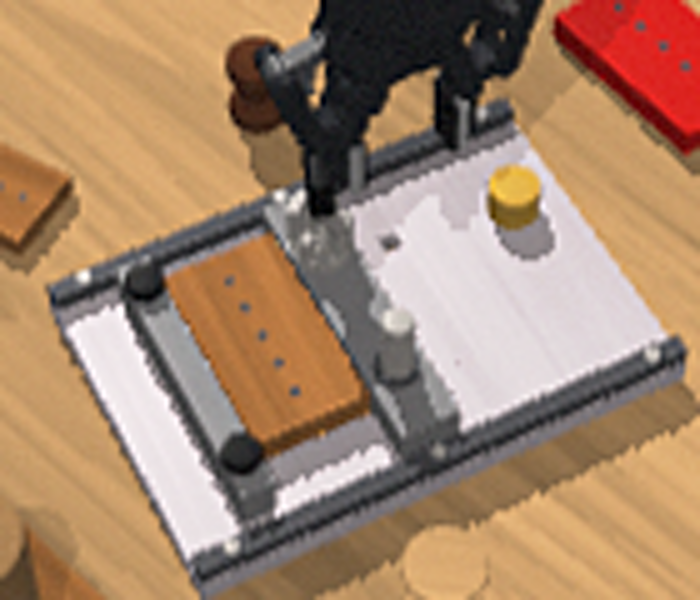

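```bash
python3 - <<'E'
from h import *
m=np.load("m8.npy",allow_pickle=True).item(); im=cv2.imread("pics/wrist8.png")
x=np.array([.9495,-.3139]);y=np.array([.3139,.9495]);P0=np.array([.5788,.1607])
f=lambda u,v,z:(lambda p:np.array([1e3*float((p-P0)@x),1e3*float((p-P0)@y)]))(plane(m,u,v,z)[:2])
hsv=cv2.cvtColor(im,cv2.COLOR_BGR2HSV)
L=[];R=[]
for v in range(178,226,4):
    sat=hsv[v,255:340,1].astype(int)>110
    i=np.where(sat)[0]; L.append(f(255+i[0]-.5,v,.036));R.append(f(255+i[-1]+.5,v,.036))
L=np.array(L);R=np.array(R)
for n,A in(("L",L),("R",R)):
    k=np.polyfit(A[:,1],A[:,0],1);print(n,A[:,0].mean(),"slope deg",np.degrees(np.arctan(k[0])))
# rail slope
print([f(u,130,.028) for u in(150,350)])
cv2.imwrite("pics/w8c.png",cv2.resize(im[125:285,225:360],None,fx=4.5,fy=3.7,interpolation=cv2.INTER_CUBIC))
E
```

```text
L 62.079945321464216 slope deg 0.7796548972553019
R 131.3239834807699 slope deg -0.41555644232682776
[array([-80.78760669,  54.40914792]), array([161.9019037 ,  53.51047458])]
```

View pics/w8c.png

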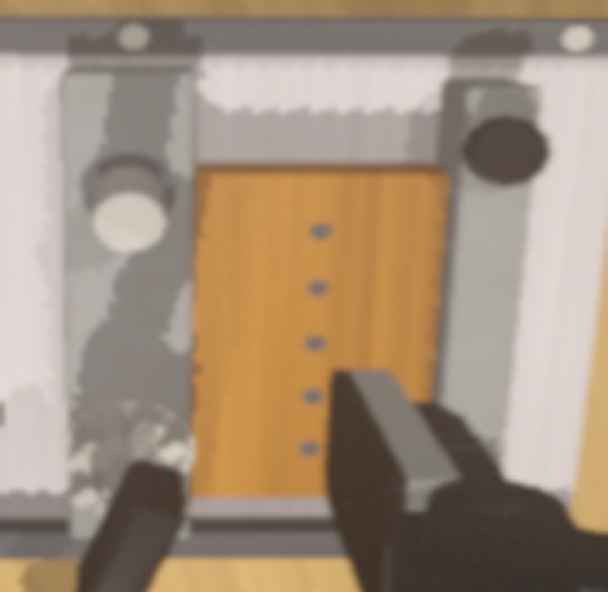

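The block is flush with the fence along its full length and with the back stop as far as that edge can be seen. The plunger is still raised and turned, so I'm handing in.

```bash
python3 -m jog '[[0.1,0,0,0,0],[0.1,0,0,0,0]]'; python3 -c "
from rig import env
print(env.close_job())"
```

```text
time_s: 24.9
position: [0.6196, 0.1472, 0.2279]
tool_rot: [[-0.003, 0.316, 0.949], [-0.0, 0.949, -0.316], [-1.0, -0.001, -0.003]]
ft_force: [0.4, 0.2, -0.0]
grip_width: 0.0471
the job is handed in; nothing more can be done
None
```

I handed the job in at 24.9 s. The plunger is parked in its rest notch, and the block is nipped between the fence and the back stop.

- **Plunger:** I pulled it up until I felt the top stop at about 21 mm lift. The wrist read 20.8 N vertically, of which about 13 N was the spring. I eased off 0.6 mm, turned it 1.21 rad counter-clockwise, lowered it until the wrist force fell to about zero, and let go. Later pictures show it still up and turned.
- **Fence:** I gripped the post and slid the fence about 43 mm until it stopped moving. The wrist read about 11 N along the slide at most, including the fence's own friction. I eased that off before letting go.
- **Last checks:** The pictures show no gap on the fence side or along the visible part of the back stop. Part of the back-stop edge was hidden by a finger.
    - **Squareness:** the block's two long edges measured +0.8° and -0.4° to the jig, so they disagree slightly but are both within the 2° limit.
    - **Width:** the block measured 69.2 mm against its real 70 mm, so these readings are good to about 1 mm.
    - **Travel:** my picture estimate beforehand was about 46.5 mm, 3 mm more than the slide needed. I put that down to camera error, since both block edges looked in contact.
- **Surroundings:** The arm did not touch the back stop or any bystander, and the ones in view looked where they had been. I did not measure them.

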